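# File the spare pattern plates

### The arm

A 6-joint arm with a two-finger parallel gripper is mounted at the origin on the work surface. World frame = base frame: x ahead of the robot, y to its left, z up, the work surface at z = 0. Lengths are in m, angles in rad, forces in N, time in s.
With the tool pointing down it reaches from about 0.35 to 0.975 m from the base axis. Payload 4.9 kg.
Tool frame: the origin (TCP) lies at the very end of the fingers, on their centre line; the grasp point (between the pads) lies 19 mm behind it (robot.grip_depth is the distance from the TCP to the grasp point, in m); z points along the fingers, y is the line along which they close (so a half turn about z gives the same grasp; the last joint's range is limited). The gripper opens to 85 mm and grips with 20 to 120 N. Pads are 22 mm wide; open, the fingers measure 114 mm over their backs; the gripper's body (76 mm by 85 mm) begins 54 mm behind the grasp point. The pads swing forward as they close: fully open they stand 13 mm farther back than shut.
Start: joints at [-1.419, 0.053, 1.613, -0, 1.476, -0.119], TCP at [0.167, -0.602, 0.231] pointing down, gripper open.
Joint ranges: [-3.01, 3.01], [-1.01, 2.22], [0.06, 2.58], [-1.02, 4.17], [0.09, 2.62], [-3.14, 3.14]. Speed limits (rad/s): [2.57, 2.57, 3.14, 3.14, 3.14, 3.14].

### API

Orientations are given as a unit quaternion [x, y, z, w].
In Python, from rig import robot, viewer, order, spotter gives the robot as it stands. The module is installed in compiled form; this text tells all that it offers.
- The arm moves only by the tool jog_arm, never from a script. Its argument "rows" is a list that holds one entry, the list of rows, each a list of 4 numbers: the shift along the tool's x, y, z in m, then the turn about the tool's z in degrees. In form: [[[x, y, z, roll], ...]]. A call has 1 to 8 rows; each row is the pose to reach, as a shift and turn from the pose commanded when the call began, along the tool's axes at that moment; what a row does not reach only later rows make up. A row lasts 1/10 s, in which the tool goes at most 50 mm and 8.59 degrees, less where a joint would pass 70% of its speed; a pose out of reach is approached as far as the arm can. A call with a gripper value outside its range is refused whole. "jaw" is the opening, from 0 (shut) to 1 (fully open), set as the call begins (left out, the last holds). The fingers move at their own pace and stop on an object; the grip force is fixed at half the most. Time passes only in rows, so rows that repeat a pose let the fingers close. It gives the time, the measured TCP pose, the force, the opening and the grip force at its end, in the units of the state.
- robot.observe(): the state, without advancing time (a new reading comes with each control period).
- viewer.camera(name): name is "scene" or "top" or "wrist"; returns the picture (400x640x3 uint8, red, green, blue); there is no depth.
- viewer.calibration(name): a dict with "fx", "fy", "cx", "cy" (pixels), "R" (3x3) and "t" (3): a world point X has camera coordinates R X + t. Camera axes: x right, y down, z forward; pixel columns grow to the right and rows downward; lengths in m; the calibration is good to about 2 mm. A picture is of the moment at which its call begins: read the wrist's pose just before it. calibration takes no time and is no camera call; for the wrist camera it gives the pose at the moment of the call.
- order.finish_job(): hands the job in; it is judged then, once.
Trained networks look in the newest picture that a camera, given by its name, has taken for a name from the list of things; names that differ only in an ending like _2 or _b are one class to them, and where a whole thing is asked for, a point or a joint stands for the part that bears it (a point fixed in the world has none). Each returns a list of dicts, best first, with "conf" (0 to 1); they miss things now and then, are a little off and sometimes report something else, mostly with a low value. They report only what shows in the picture. A call takes as long as a camera call. They do not tell look-alikes from the thing itself.
- spotter.look_for(camera, target): "extent" ([left, top, right, bottom] in pixels, round what is visible of it).
- spotter.cut_out(camera, target): "pixels" (400x640 bool, what is visible of it) and "extent" ([left, top, right, bottom] in pixels, round what is visible of it).
- spotter.pinpoint(camera, target): "centre" ([column, row] in pixels: a listed point, or the origin of a listed thing).
The state is a dict: "t": time; "joints": joint angles; "qvel": joint speeds; "joint_efforts": joint torques, N m; "eef_pos": TCP position; "tool_rot": TCP orientation; "wrist_force": force on the tool from outside, world axes, zero at the start; "ft_torque": the same for the moment, N m; "gripper_width": opening from 0.0 (shut) to 1.0 (fully open); "finger_force": force on a finger pad.
Only numpy, scipy, OpenCV 4.12 (cv2) and the standard library are available. Lean on these libraries where they do the work, as an engineer would, in place of code of your own. Each camera call takes 0.05 s, during which the arm holds its last target. There are 200 camera calls.

### The job

Put every spare pattern plate lying on the skiving stone away in the pattern rack, one to a pocket, using only pockets that are empty. The plates are too thin to be picked up where they lie: slide each one to the stone's front edge until it overhangs, take it by the overhang, lay it flat in its pocket and push it fully home against the back stop. Leave the plate already filed and the two tins where they are.

Things in the scene. Friction and masses are not known exactly. Their poses are not given: they have to be found in the camera images.
- stone_edge (a point): The stone: a fixed marble skiving stone on a plinth, 240 deep (x) x 360 wide (y) x 60 mm high, top polished and level, wooden lips 10 mm high and 8 thick outside its sides and back, open at the front. This point is the middle of its top front edge, which faces the robot, 60 mm above the bench; axes as the stone: +x leads back over the stone, +y to the left.
- rack: Fixed wooden rack, 150 deep (x) x 388 wide (y): five pockets side by side, 74 mm apart. Origin at the centre of its underside; its open front (x = -75 mm) faces the robot. Pocket: cork-lined floor 55 mm above the bench, 56 mm wide, open at top and front, side rails 9 mm high and 18 wide, back stop 138 mm behind the front. A plate that is home sticks out 12 mm: its origin at rack x = -12 mm.
- pocket0 (a point): middle of the floor's front edge of pocket 0 (0 is the rightmost seen from the robot, 4 the leftmost), axes as the rack: +x leads into the pocket, towards the stop.
- pocket1 (a point): middle of the floor's front edge of pocket 1 (0 is the rightmost seen from the robot, 4 the leftmost), axes as the rack: +x leads into the pocket, towards the stop.
- pocket2 (a point): middle of the floor's front edge of pocket 2 (0 is the rightmost seen from the robot, 4 the leftmost), axes as the rack: +x leads into the pocket, towards the stop.
- pocket3 (a point): middle of the floor's front edge of pocket 3 (0 is the rightmost seen from the robot, 4 the leftmost), axes as the rack: +x leads into the pocket, towards the stop.
- pocket4 (a point): middle of the floor's front edge of pocket 4 (0 is the rightmost seen from the robot, 4 the leftmost), axes as the rack: +x leads into the pocket, towards the stop.
- spare0: spare: bare sheet-metal plate, 150 (x) x 48 (y) x 3 mm, 60 g, the same either way round; origin at the centre of its underside. Starts flat on the stone, roughly square to the front edge. Too thin to grip there; shut fingertips pressed on it with 5 to 10 N drag it along by friction. May be absent (None from the start).
- spare1: spare: bare sheet-metal plate, 150 (x) x 48 (y) x 3 mm, 60 g, the same either way round; origin at the centre of its underside. Starts flat on the stone, roughly square to the front edge. Too thin to grip there; shut fingertips pressed on it with 5 to 10 N drag it along by friction. May be absent (None from the start).
- spare2: spare: bare sheet-metal plate, 150 (x) x 48 (y) x 3 mm, 60 g, the same either way round; origin at the centre of its underside. Starts flat on the stone, roughly square to the front edge. Too thin to grip there; shut fingertips pressed on it with 5 to 10 N drag it along by friction. May be absent (None from the start).
- spare3: spare: bare sheet-metal plate, 150 (x) x 48 (y) x 3 mm, 60 g, the same either way round; origin at the centre of its underside. Starts flat on the stone, roughly square to the front edge. Too thin to grip there; shut fingertips pressed on it with 5 to 10 N drag it along by friction. May be absent (None from the start).
- filed0: already filed: bare sheet-metal plate, 150 (x) x 48 (y) x 3 mm, 60 g, the same either way round; origin at the centre of its underside. Starts home in pocket 0; only one of filed0 to filed4 is there, the others are None from the start and their pockets empty.
- filed1: already filed: bare sheet-metal plate, 150 (x) x 48 (y) x 3 mm, 60 g, the same either way round; origin at the centre of its underside. Starts home in pocket 1; only one of filed0 to filed4 is there, the others are None from the start and their pockets empty.
- filed2: already filed: bare sheet-metal plate, 150 (x) x 48 (y) x 3 mm, 60 g, the same either way round; origin at the centre of its underside. Starts home in pocket 2; only one of filed0 to filed4 is there, the others are None from the start and their pockets empty.
- filed3: already filed: bare sheet-metal plate, 150 (x) x 48 (y) x 3 mm, 60 g, the same either way round; origin at the centre of its underside. Starts home in pocket 3; only one of filed0 to filed4 is there, the others are None from the start and their pockets empty.
- filed4: already filed: bare sheet-metal plate, 150 (x) x 48 (y) x 3 mm, 60 g, the same either way round; origin at the centre of its underside. Starts home in pocket 4; only one of filed0 to filed4 is there, the others are None from the start and their pockets empty.
- polish_tin: Bystander, not part of the job: flat dark tin, 60 mm wide, 22 high, on the bench between robot, stone and rack; origin under its centre.
- wax_tin: Bystander, not part of the job: small brass tin, 22 mm wide, 20 high, on the stone near its back edge; origin under its centre.
There are look-alikes about, which are no part of the job. Leave any black look-alike of the spare3 alone.

How it is judged:
On the way:
1. a spare plate lies flat on the stone and overhangs its front edge (((x of spare0 in the frame of stone_edge between 0.005 and 0.058 m and z of spare0 in the frame of stone_edge between -0.002 and 0.002 m and y of spare0 in the frame of stone_edge between -0.18 and 0.18 m and angle between spare0's own z axis and vertical below 0.04 rad and angle between the x axis of spare0 and the x axis of stone_edge, either way round below 0.6 rad) or (x of spare1 in the frame of stone_edge between 0.005 and 0.058 m and z of spare1 in the frame of stone_edge between -0.002 and 0.002 m and y of spare1 in the frame of stone_edge between -0.18 and 0.18 m and angle between spare1's own z axis and vertical below 0.04 rad and angle between the x axis of spare1 and the x axis of stone_edge, either way round below 0.6 rad) or (x of spare2 in the frame of stone_edge between 0.005 and 0.058 m and z of spare2 in the frame of stone_edge between -0.002 and 0.002 m and y of spare2 in the frame of stone_edge between -0.18 and 0.18 m and angle between spare2's own z axis and vertical below 0.04 rad and angle between the x axis of spare2 and the x axis of stone_edge, either way round below 0.6 rad) or (x of spare3 in the frame of stone_edge between 0.005 and 0.058 m and z of spare3 in the frame of stone_edge between -0.002 and 0.002 m and y of spare3 in the frame of stone_edge between -0.18 and 0.18 m and angle between spare3's own z axis and vertical below 0.04 rad and angle between the x axis of spare3 and the x axis of stone_edge, either way round below 0.6 rad))), for 0.2 s.
At the end, for the whole second after the job is handed in: Every spare lies at rest, flat on the floor of a pocket of its own, home within 6 mm of the back stop, within 7 mm of the pocket's middle line and square within 0.1 rad. The plate filed at the start is within 12 mm of where it began (x of spare0 in the frame of rack between -0.018 and -0.006 m and z of spare0 in the frame of rack between 0.053 and 0.0565 m and angle between the x axis of each of spare0, spare1, spare2, spare3 and the x axis of rack, either way round below 0.1 rad and angle between each of spare0, spare1, spare2, spare3's own z axis and vertical below 0.05 rad and linear speed of each of spare0, spare1, spare2, spare3 below 0.02 m/s and (y of spare0 in the frame of pocket0 between -0.007 and 0.007 m or y of spare0 in the frame of pocket1 between -0.007 and 0.007 m or y of spare0 in the frame of pocket2 between -0.007 and 0.007 m or y of spare0 in the frame of pocket3 between -0.007 and 0.007 m or y of spare0 in the frame of pocket4 between -0.007 and 0.007 m) and x of spare1 in the frame of rack between -0.018 and -0.006 m and z of spare1 in the frame of rack between 0.053 and 0.0565 m and (y of spare1 in the frame of pocket0 between -0.007 and 0.007 m or y of spare1 in the frame of pocket1 between -0.007 and 0.007 m or y of spare1 in the frame of pocket2 between -0.007 and 0.007 m or y of spare1 in the frame of pocket3 between -0.007 and 0.007 m or y of spare1 in the frame of pocket4 between -0.007 and 0.007 m) and x of spare2 in the frame of rack between -0.018 and -0.006 m and z of spare2 in the frame of rack between 0.053 and 0.0565 m and (y of spare2 in the frame of pocket0 between -0.007 and 0.007 m or y of spare2 in the frame of pocket1 between -0.007 and 0.007 m or y of spare2 in the frame of pocket2 between -0.007 and 0.007 m or y of spare2 in the frame of pocket3 between -0.007 and 0.007 m or y of spare2 in the frame of pocket4 between -0.007 and 0.007 m) and x of spare3 in the frame of rack between -0.018 and -0.006 m and z of spare3 in the frame of rack between 0.053 and 0.0565 m and (y of spare3 in the frame of pocket0 between -0.007 and 0.007 m or y of spare3 in the frame of pocket1 between -0.007 and 0.007 m or y of spare3 in the frame of pocket2 between -0.007 and 0.007 m or y of spare3 in the frame of pocket3 between -0.007 and 0.007 m or y of spare3 in the frame of pocket4 between -0.007 and 0.007 m) and distance of each of filed0, filed1, filed2, filed3, filed4 from where it was at the start of the episode below 0.012 m and horizontal distance between spare0 and spare1 above 0.05 m and horizontal distance between each of spare0, spare1 and spare2 above 0.05 m and horizontal distance between each of spare0, spare1, spare2 and spare3 above 0.05 m); the robot touches nothing.
It fails at once if the polish tin or the wax tin is moved by more than 5 cm (distance of any of polish_tin, wax_tin from where it was at the start of the episode above 0.05 m).
Of filed0, filed1, filed2, filed3, filed4 only 1 to 1 are there at a start; the rules pass over those that are not, and their reading is None.
Of spare0, spare1, spare2, spare3 only 3 to 4 are there at a start; the rules pass over those that are not, and their reading is None.
At some moment in a run one of spare0, spare1, spare2, spare3 may be knocked a few centimetres aside while the robot is not near it.
It also fails if it takes over 210 s, if anything falls off the work surface, if the arm or the gripper's body presses on something with over 40 N, if the wrist force passes 120 N, or if a joint passes its speed limit or range.

## Working session

There is one attempt and no reset: what is moved stays moved. The work goes in short steps, Python scripts to look and compute and a tool call to move; the robot and the scene stay as the last step left them, time stands still between calls to the robot, and variables do not carry over. Pictures are saved under pics/ and viewed, at most 14 in all, crops included, and the job is handed in when it is done.

Besides the shell and the picture viewer there is one more tool, called after ">>>" as name(argument=value, ...) on one line, values as JSON. jog_arm: Moves the arm, as the interface text tells. Its arguments: {"type":"object","properties":{"rows":{"type":"array","items":{"type":"array","items":{"type":"array","items":{"type":"number"}}}},"jaw":{"type":"number"}},"required":["rows"]}

```bash
mkdir -p pics; cat > h.py <<'E'
import numpy as np, cv2
from rig import robot, viewer, order, spotter
from scipy.spatial.transform import Rotation as Rn
def snap(cam,name=None):
    im=viewer.camera(cam)
    if name: cv2.imwrite('pics/'+name+'.png',im[:,:,::-1])
    return im
def ray(c,uv):
    K=viewer.calibration(c) if isinstance(c,str) else c
    R=np.array(K['R']);t=np.array(K['t'])
    d=R.T@np.array([(uv[0]-K['cx'])/K['fx'],(uv[1]-K['cy'])/K['fy'],1]);return -R.T@t,d
def atz(c,uv,z):
    o,d=ray(c,uv);return o+d*(z-o[2])/d[2]
def proj(c,X):
    K=viewer.calibration(c) if isinstance(c,str) else c
    p=np.array(K['R'])@np.array(X)+np.array(K['t']);return np.array([K['fx']*p[0]/p[2]+K['cx'],K['fy']*p[1]/p[2]+K['cy']])
def tri(c1,u1,c2,u2):
    o1,d1=ray(c1,u1);o2,d2=ray(c2,u2)
    A=np.stack([d1,-d2],1);s=np.linalg.lstsq(A,o2-o1,rcond=None)[0]
    p,q=o1+d1*s[0],o2+d2*s[1];return (p+q)/2,np.linalg.norm(p-q)
E
cat > a.py <<'E'
from h import *
np.set_printoptions(precision=4,suppress=True)
print(robot.observe())
a=snap('scene','scene0');b=snap('top','top0')
for n in ['stone_edge','pocket0','pocket1','pocket2','pocket3','pocket4','rack','polish_tin','wax_tin']:
    P={}
    for c in ['scene','top']:
        r=spotter.pinpoint(c,n); P[c]=[(np.round(x['centre'],1).tolist(),round(x['conf'],2)) for x in r[:3]]
    s=P
    if P['scene'] and P['top']: s=tri('scene',P['scene'][0][0],'top',P['top'][0][0])
    print(n,P,s)
for c in ['top','scene']:
  for n in ['spare0','filed0']:
    print(c,n,[(np.round(x['centre'],1).tolist(),round(x['conf'],2)) for x in spotter.pinpoint(c,n)])
E
python3 a.py
```

```text
{'t': 0.0, 'joints': array([-1.419 ,  0.0534,  1.6143,  0.    ,  1.476 , -0.119 ]), 'qvel': array([ 0.0008,  0.0007,  0.001 , -0.0002,  0.0005, -0.0011]), 'joint_efforts': array([  0.0006, -39.3672, -37.0182,  -0.    ,   0.0068,  -0.    ]), 'eef_pos': array([ 0.1671, -0.6016,  0.2301]), 'tool_rot': array([ 0.9908,  0.135 , -0.    , -0.001 ]), 'wrist_force': array([ 0.4932,  0.2386, -0.337 ]), 'ft_torque': array([-0.0388,  0.0087, -0.009 ]), 'finger_force': 0.0, 'gripper_width': 1.001808683735878}
stone_edge {'scene': [([246.6, 241.2], 0.96)], 'top': [([400.8, 212.6], 0.65)]} (array([ 0.4464, -0.2104,  0.0582]), np.float64(0.0008577030179176456))
pocket0 {'scene': [([338.2, 173.5], 0.95), ([350.3, 166.5], 0.92), ([382.4, 148.7], 0.8)], 'top': [([290.0, 213.7], 0.92), ([239.3, 208.1], 0.77), ([265.0, 209.6], 0.75)]} (array([0.4609, 0.0964, 0.0848]), np.float64(0.04874427171655725))
pocket1 {'scene': [([338.2, 173.5], 0.95), ([350.3, 166.5], 0.92), ([382.4, 148.7], 0.8)], 'top': [([290.0, 213.7], 0.92), ([239.3, 208.1], 0.77), ([265.0, 209.6], 0.75)]} (array([0.4609, 0.0964, 0.0848]), n
[... 783 characters left out ...]
.81)], 'top': [([242.7, 182.3], 0.76)]} (array([ 0.5352,  0.2177, -0.0038]), np.float64(0.01146276360391176))
polish_tin {'scene': [([294.3, 212.8], 0.63)], 'top': [([319.9, 227.9], 0.66)]} (array([ 0.4106,  0.0032, -0.0057]), np.float64(0.0027197253823648543))
wax_tin {'scene': [([342.3, 269.4], 0.63)], 'top': [([382.8, 128.7], 0.65)]} (array([ 0.6718, -0.1688,  0.0621]), np.float64(0.007655882261781411))
top spare0 [([391.6, 270.3], 0.93), ([407.9, 168.9], 0.92), ([437.3, 171.5], 0.86), ([360.0, 177.1], 0.85)]
top filed0 [([180.7, 181.1], 0.57)]
scene spare0 [([279.2, 268.3], 0.78), ([312.1, 230.9], 0.75), ([254.5, 286.9], 0.74), ([212.2, 231.0], 0.6)]
scene filed0 [([395.3, 149.9], 0.76)]
```

```bash
python3 - <<'E'
import cv2
a=cv2.imread('pics/top0.png')[60:320,130:500];cv2.imwrite('pics/t0c.png',cv2.resize(a,None,fx=2.1,fy=2.1,interpolation=3))
a=cv2.imread('pics/scene0.png')[110:340,150:480];cv2.imwrite('pics/s0c.png',cv2.resize(a,None,fx=2.3,fy=2.3,interpolation=3))
E
```

```text
(no output)
```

View pics/t0c.png

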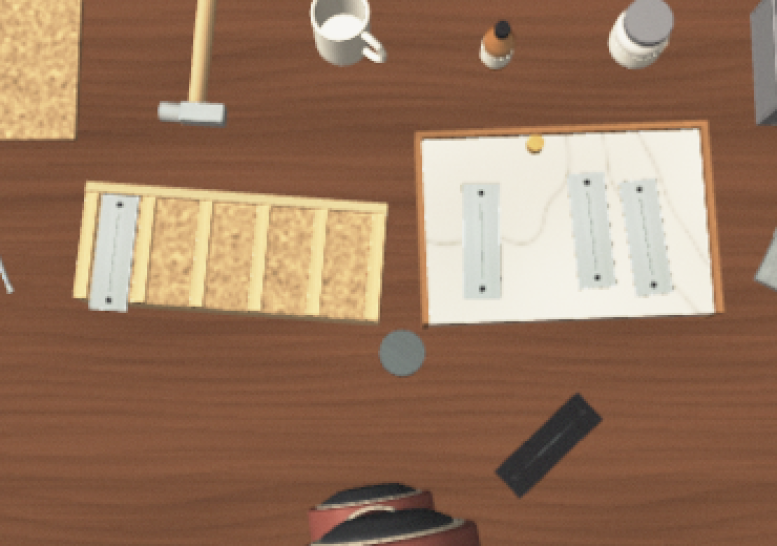

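View pics/s0c.png

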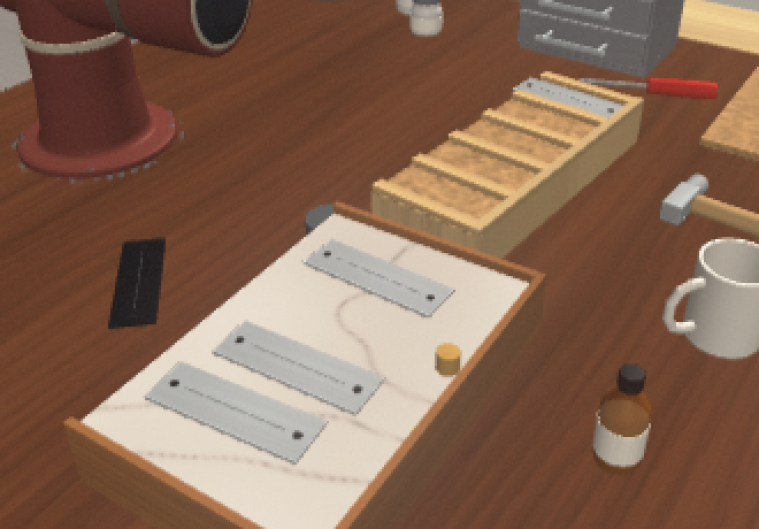

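Top view: three bare-metal plates lie on the stone at (360,177), (408,169), (437,171), one filed plate is in pocket 4 at (183,180), and a black look-alike is on the bench at (391,270). The scene view agrees. The three metal plates on the stone fit "spare"; the black one is neither on the stone nor bare metal, so I'll leave it alone. The two crops above confirm this. Next I'll refine the positions.

```bash
cat >> h.py <<'E'
np.set_printoptions(precision=4,suppress=True)
def rect(cam,mask,z,axis_hint=0.):
    """centre & yaw of a masked plate at height z"""
    K=viewer.calibration(cam)
    v,u=np.nonzero(mask); P=np.array([atz(K,(a+.0,b+.0),z)[:2] for a,b in zip(u,v)])
    c=P.mean(0); w,V=np.linalg.eigh(np.cov((P-c).T)); d=V[:,1]; d=d*np.sign(d[0])
    q=(P-c)@np.stack([d,[-d[1],d[0]]],1)
    return c,np.degrees(np.arctan2(d[1],d[0])),np.ptp(q,axis=0)
def plates(cam,z=.063):
    out=[]
    for r in spotter.cut_out(cam,'spare0'):
        c,a,s=rect(cam,r['pixels'],z); out.append((c,a,s)); print('plate',cam,round(r['conf'],2),np.round(c,4),round(a,2),np.round(s,3),np.round(r['extent'],0))
    return out
def rows(xyz,yaw):
    """row from the present pose to world xyz/yaw(deg)"""
    s=robot.observe(); M=Rn.from_quat(s['tool_rot']).as_matrix(); y0=np.degrees(np.arctan2(M[1,0],M[0,0]))
    d=M.T@(np.array(xyz)-s['eef_pos']); print('from',s['eef_pos'],'yaw',round(y0,2),'row',np.round(d,4),'roll',round(-(yaw-y0),2),'F',s['wrist_force'])
E
python3 - <<'E'
from h import *
snap('top');snap('scene')
P={c:[np.array(x['centre']) for x in spotter.pinpoint(c,'pocket0') if x['conf']>.2] for c in('top','scene')}
for u in sorted(P['top'],key=lambda u:-u[0]):
    best=min(((tri('top',u,'scene',w),w) for w in P['scene']),key=lambda q:q[0][1]); print('pocket',u,best, 'z55',atz('top',u,.055))
for w in P['scene']: print('scene z55',w,atz('scene',w,.055))
plates('top');plates('scene')
for n in('stone_edge','filed0','rack'):
  for r in spotter.cut_out('top',n)[:2]: print(n,r['conf'],r['extent'],rect('top',r['pixels'],{'stone_edge':.06,'filed0':.058,'rack':.055}[n]))
K=viewer.calibration('top');print('topcam pos',-np.array(K['R']).T@K['t'],K['fx'])
E
```

```text
pocket [264.3 207.2] ((array([0.4601, 0.151 , 0.0657]), np.float64(0.0009121911169994251)), array([339.5, 172.5])) z55 [0.4619 0.1525 0.055 ]
pocket [237.5 207.4] ((array([0.4613, 0.2245, 0.0483]), np.float64(0.002225104447054624)), array([352.7, 167.6])) z55 [0.4614 0.2241 0.055 ]
pocket [208.7 204.5] ((array([0.4686, 0.3006, 0.0564]), np.float64(0.0012543992052163767)), array([367.5, 156. ])) z55 [0.4693 0.3013 0.055 ]
pocket [182.  201.3] ((array([0.4752, 0.3705, 0.0591]), np.float64(0.00514629777238639)), array([379.3, 147.6])) z55 [0.478  0.3732 0.055 ]
scene z55 [379.3 147.6] [0.47   0.3757 0.055 ]
scene z55 [367.5 156. ] [0.4669 0.3025 0.055 ]
scene z55 [352.7 167.6] [0.4667 0.2128 0.055 ]
scene z55 [339.5 172.5] [0.4499 0.1667 0.055 ]
scene z55 [321.1 187.2] [0.4514 0.0709 0.055 ]
plate top 0.91 [ 0.5602 -0.2392] 3.64 [0.153 0.05 ] [401. 142. 425. 198.]
plate top 0.75 [ 0.5524 -0.308 ] 5.91 [0.149 0.051] [427. 143. 451. 199.]
plate top 0.7 [ 0.2913 -0.1789] -47.08 [0.143 0.046] [366. 248. 417. 296.]
plate scene 0.94 [ 0.5556 -0.3092] 6.69 [0.152 0.05 ] [214. 267. 291. 310.]
plate scene 0.87 [ 0.5503 -0.0997] -0.01 [0.154 0.057] [281. 212. 349. 248.]
plate scene 0.65 [ 0.3597 -0.2389] -46.8 [0.138 0.046] [200. 211. 222. 251.]
plate scene 0.58 [ 0.5633 -0.2406] 4.62 [0.153 0.053] [242. 250. 315. 289.]
stone_edge 0.64 [324.2, 116.7, 472.0, 216.3] (array([ 0.5759, -0.2057]), np.float64(-86.603509746244), array([0.3891, 0.266 ]))
filed0 0.97 [171.7, 155.0, 194.2, 210.7] (array([0.5345, 0.3699]), np.float64(-4.997998863604058), array([0.1483, 0.0493]))
rack 0.75 [164.5, 147.5, 315.9, 217.6] (array([0.5334, 0.2014]), np.float64(84.36197016238089), array([0.3961, 0.1649]))
topcam pos [0.2999 0.0082 1.3189] 478.16041301857155
```

```bash
python3 -c "
from h import *
rows([.43,-.22,.36],3)"
```

```text
from [ 0.1672 -0.6022  0.2313] yaw 15.51 row [ 0.3555 -0.298  -0.1287] roll 12.51 F [ 0.3652 -0.1581  0.012 ]
```

>>> jog_arm(rows=[[[0.18,-0.15,-0.12,6],[0.18,-0.15,-0.12,12.5],[0.18,-0.15,-0.12,12.5],[0.18,-0.15,-0.12,12.5],[0.18,-0.15,-0.12,12.5],[0.18,-0.15,-0.12,12.5],[0.18,-0.15,-0.12,12.5]]], jaw=0)

```text
t: 2.35
eef_pos: [0.3015, -0.409, 0.3533]
tool_rot: [1.0, 0.028, 0.001, 0.002]
wrist_force: [-1.0, -0.7, 0.8]
gripper_width: 0.003
finger_force: 0.0
```

```bash
python3 -c "
from h import *
rows([.43,-.22,.36],3)"
```

```text
from [ 0.3015 -0.409   0.3533] yaw 3.18 row [ 0.1387 -0.1816 -0.0072] roll 0.18 F [-1.0169 -0.6799  0.821 ]
```

>>> jog_arm(rows=[[[0.139,-0.182,0,0],[0.139,-0.182,0,0],[0.139,-0.182,0,0],[0.139,-0.182,0,0],[0.139,-0.182,0,0],[0.139,-0.182,0,0],[0.139,-0.182,0,0],[0.139,-0.182,0,0]]])

```text
t: 3.15
eef_pos: [0.429, -0.2219, 0.3503]
tool_rot: [1.0, 0.025, -0.001, -0.0]
wrist_force: [0.6, 0.1, -0.0]
gripper_width: -0.004
finger_force: 0.0
```

```bash
python3 - <<'E'
from h import *
rows([.43,-.22,.36],3)
snap('wrist','w1')
K=viewer.calibration('wrist');print('cam',-np.array(K['R']).T@K['t'],np.array(K['R'])[2])
plates('wrist')
for x in spotter.pinpoint('wrist','stone_edge')[:2]: print(x,atz('wrist',x['centre'],.06))
E
```

```text
from [ 0.429  -0.2219  0.3503] yaw 2.89 row [ 0.0011 -0.0019 -0.0097] roll -0.11 F [ 0.6124  0.1302 -0.0266]
cam [ 0.5123 -0.2182  0.493 ] [-0.3281 -0.0163 -0.9445]
plate wrist 0.78 [ 0.3207 -0.1959] -46.68 [0.132 0.044] [262. 195. 346. 267.]
plate wrist 0.73 [ 0.5439 -0.1028] 0.28 [0.135 0.051] [212.   0. 257. 120.]
plate wrist 0.72 [ 0.5541 -0.2433] 4.48 [0.128 0.05 ] [328.   0. 374. 113.]
plate wrist 0.64 [ 0.5518 -0.3113] 7.1 [0.141 0.049] [387.   4. 430. 121.]
{'centre': [322.4, 141.8], 'conf': 0.57} [ 0.4486 -0.2136  0.06  ]
```

View pics/w1.png

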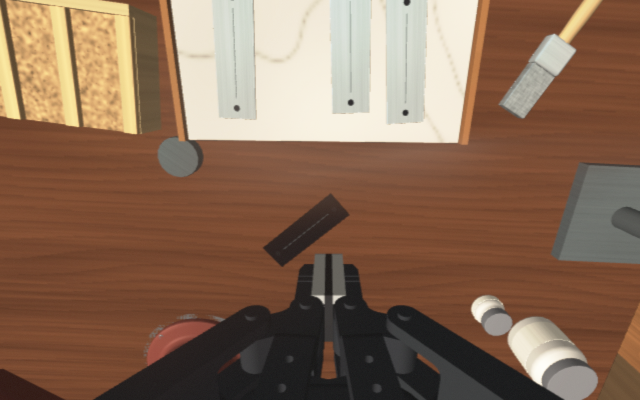

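>>> jog_arm(rows=[[[0.05,-0.045,0.08,0],[0.128,-0.115,0.2,0],[0.128,-0.115,0.25,0],[0.128,-0.115,0.25,0],[0.128,-0.115,0.25,0],[0.128,-0.115,0.25,0],[0.128,-0.115,0.25,0],[0.128,-0.115,0.25,0]]], jaw=0)

```text
t: 4.1
eef_pos: [0.5506, -0.0991, 0.0999]
tool_rot: [1.0, 0.026, -0.002, -0.0]
wrist_force: [0.7, -0.2, 0.8]
gripper_width: -0.003
finger_force: 0.0
```

>>> jog_arm(rows=[[[0,0,0.01,0],[0,0,0.02,0],[0,0,0.025,0],[0,0,0.03,0],[0,0,0.03,0]]])

```text
t: 4.6
eef_pos: [0.551, -0.099, 0.0708]
tool_rot: [1.0, 0.026, -0.0, -0.0]
wrist_force: [0.0, -1.1, -0.7]
gripper_width: -0.002
finger_force: 0.0
```

```bash
python3 - <<'E'
from h import *
rows([.551,-.101,.063],3)
snap('scene');snap('top')
plates('scene');plates('top')
for c,n in(('top','stone_edge'),('scene','stone_edge')): print([(x['centre'],atz(c,x['centre'],.06)) for x in spotter.pinpoint(c,n)])
im=cv2.imread('pics/w1.png')
for u in [(200,139.5),(460,143)]: pass
E
```

```text
from [ 0.551  -0.099   0.0708] yaw 2.99 row [-0.0001  0.002   0.0078] roll -0.01 F [ 0.0106 -1.06   -0.7072]
plate scene 0.85 [ 0.3605 -0.239 ] -47.05 [0.14  0.045] [198. 212. 222. 252.]
plate scene 0.75 [ 0.5522 -0.1013] -0.6 [0.15  0.051] [280. 217. 348. 246.]
plate scene 0.61 [ 0.5647 -0.2406] 4.5 [0.151 0.05 ] [243. 250. 316. 287.]
plate top 0.83 [ 0.5604 -0.2403] 3.02 [0.15 0.05] [402. 143. 422. 196.]
plate top 0.58 [ 0.5514 -0.3083] 6.37 [0.147 0.05 ] [425. 145. 450. 200.]
plate top 0.56 [ 0.2899 -0.1774] -46.77 [0.144 0.047] [368. 250. 416. 296.]
[]
[([250.1, 242.6], array([ 0.4574, -0.2114,  0.06  ])), ([380.8, 149.9], array([0.4861, 0.354 , 0.06  ]))]
```

>>> jog_arm(rows=[[[0,0,0.004,0],[0,0,0.006,0],[0,0,0.007,0],[0,0,0.007,0]]])

```text
t: 5.3
eef_pos: [0.5512, -0.0988, 0.0639]
tool_rot: [1.0, 0.026, -0.0, -0.0]
wrist_force: [0.3, 0.1, 0.0]
gripper_width: -0.004
finger_force: 0.0
```

>>> jog_arm(rows=[[[0,0,0.001,0],[0,0,0.001,0],[0,0,0.001,0]]])

```text
t: 5.6
eef_pos: [0.5515, -0.0989, 0.0634]
tool_rot: [1.0, 0.026, 0.0, 0.0]
wrist_force: [-0.2, -0.4, 0.4]
gripper_width: 0.001
finger_force: 0.0
```

>>> jog_arm(rows=[[[0,0,0.0007,0],[0,0,0.0007,0],[0,0,0.0007,0]]])

```text
t: 5.9
eef_pos: [0.5517, -0.0989, 0.0631]
tool_rot: [1.0, 0.026, 0.0, 0.0]
wrist_force: [-1.9, -0.6, 3.1]
gripper_width: 0.004
finger_force: 1.6
```

>>> jog_arm(rows=[[[0,0,0.0005,0],[0,0,0.0005,0],[0,0,0.0005,0]]])

```text
t: 6.2
eef_pos: [0.5518, -0.099, 0.063]
tool_rot: [1.0, 0.026, 0.0, 0.0]
wrist_force: [-3.2, -0.3, 6.3]
gripper_width: -0.001
finger_force: 3.1
```

>>> jog_arm(rows=[[[-0.006,0,0.0003,0],[-0.016,0,0.0003,0],[-0.026,0,0.0003,0],[-0.036,0,0.0003,0],[-0.046,0,0.0003,0],[-0.056,0,0.0003,0],[-0.066,0,0.0003,0],[-0.075,0,0.0003,0]]])

```text
t: 7.0
eef_pos: [0.4772, -0.1033, 0.063]
tool_rot: [1.0, 0.026, 0.002, 0.001]
wrist_force: [2.6, 0.6, 6.0]
gripper_width: -0.001
finger_force: 3.0
```

>>> jog_arm(rows=[[[0,0,0,0],[0,0,-0.02,0],[0,0,-0.06,0],[0,0,-0.11,0],[-0.04,0,-0.16,0],[-0.06,0,-0.21,0],[-0.06,0,-0.21,0],[-0.06,0,-0.21,0]]])

```text
t: 7.8
eef_pos: [0.4167, -0.1065, 0.2746]
tool_rot: [1.0, 0.026, 0.003, 0.001]
wrist_force: [0.7, 0.5, 0.4]
gripper_width: -0.002
finger_force: 0.0
```

```bash
cat > look.py <<'E'
from h import *
import sys
rows([0,0,0],0)
if len(sys.argv)>1: snap('wrist',sys.argv[1])
else: snap('wrist')
plates('wrist');K=viewer.calibration('wrist')
print('edge',[(x['conf'],x['centre'],atz(K,x['centre'],.06)) for x in spotter.pinpoint('wrist','stone_edge')])
snap('scene'); plates('scene')
E
python3 look.py w2
```

```text
from [ 0.4167 -0.1065  0.2746] yaw 2.97 row [-0.412  -0.1287  0.2721] roll 2.97 F [0.6882 0.4905 0.396 ]
plate wrist 0.96 [ 0.5395 -0.2399] 4.8 [0.103 0.048] [438.   0. 500. 111.]
plate wrist 0.86 [ 0.4787 -0.1047] -0.27 [0.15 0.05] [305.  38. 358. 187.]
plate wrist 0.84 [ 0.3298 -0.1845] -45.57 [0.11  0.043] [347. 211. 433. 284.]
plate wrist 0.79 [ 0.5367 -0.3072] 7.09 [0.117 0.05 ] [507.   3. 570. 126.]
edge [(0.91, [426.1, 145.8], array([ 0.4486, -0.2114,  0.06  ]))]
plate scene 0.82 [ 0.5565 -0.3092] 6.58 [0.153 0.052] [212. 266. 290. 312.]
plate scene 0.78 [ 0.5645 -0.241 ] 4.66 [0.15  0.049] [243. 250. 314. 290.]
plate scene 0.76 [ 0.3601 -0.2382] -46.99 [0.139 0.045] [199. 210. 221. 251.]
plate scene 0.73 [ 0.477  -0.1041] -0.51 [0.154 0.054] [259. 206. 320. 236.]
plate scene 0.63 [ 0.6096 -0.259 ] -86.44 [0.416 0.285] [180. 200. 383. 381.]
```

View pics/w2.png

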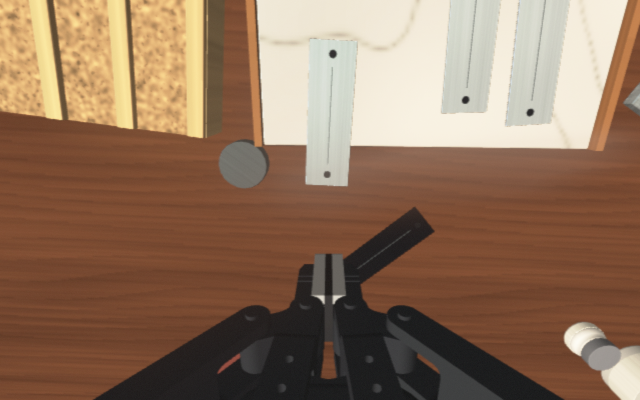

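Plate A now overhangs by about 40 mm: in the wrist picture it runs from row 38 to 187 and the stone edge is at row 147. I'll grasp it by its sides.

>>> jog_arm(rows=[[[0.004,-0.002,0.04,3.3],[0.004,-0.002,0.09,3.3],[0.004,-0.002,0.13,3.3],[0.004,-0.002,0.17,3.3],[0.004,-0.002,0.2,3.3],[0.004,-0.002,0.225,3.3],[0.004,-0.002,0.237,3.3],[0.004,-0.002,0.237,3.3]]], jaw=1)

```text
t: 8.85
eef_pos: [0.4184, -0.1027, 0.0319]
tool_rot: [1.0, -0.002, -0.003, -0.001]
wrist_force: [-0.2, -0.1, -0.3]
gripper_width: 0.999
finger_force: 0.0
```

>>> jog_arm(rows=[[[0,0,0,0],[0,0,0,0],[0,0,0,0],[0,0,0,0],[0,0,0,0],[0,0,0,0],[0,0,0,0],[0,0,0,0]]], jaw=0)

```text
t: 9.65
eef_pos: [0.4218, -0.1043, 0.0361]
tool_rot: [1.0, -0.003, 0.001, 0.001]
wrist_force: [-0.8, -0.5, 5.6]
gripper_width: 0.54
finger_force: 60.8
```

>>> jog_arm(rows=[[[0,0,-0.006,0],[0,0,-0.02,0],[0,0,-0.04,0],[0,0,-0.07,0],[0,0,-0.1,0],[0,0,-0.12,0],[0,0,-0.12,0]]])

```text
t: 10.35
eef_pos: [0.4222, -0.1045, 0.158]
tool_rot: [1.0, -0.002, 0.003, 0.001]
wrist_force: [0.8, 0.1, 0.1]
gripper_width: 0.539
finger_force: 61.4
```

>>> jog_arm(rows=[[[0,-0.03,0,0],[0,-0.07,0,1],[0,-0.11,0,2],[0,-0.15,0,3],[0,-0.19,0,4],[0,-0.23,0,5],[0,-0.26,0,5],[0,-0.28,0,5]]])

```text
t: 11.15
eef_pos: [0.4203, 0.1779, 0.1525]
tool_rot: [0.999, -0.045, -0.002, 0.0]
wrist_force: [0.2, -1.6, -0.9]
gripper_width: 0.539
finger_force: 61.5
```

>>> jog_arm(rows=[[[0,-0.02,0,0],[0,-0.04,0,0],[0,-0.05,0,0],[0,-0.05,0,0],[0,-0.05,0,0]]])

```text
t: 11.65
eef_pos: [0.426, 0.2254, 0.1539]
tool_rot: [0.999, -0.046, -0.001, 0.001]
wrist_force: [-0.6, -0.3, -0.4]
gripper_width: 0.537
finger_force: 61.5
```

```bash
python3 - <<'E'
from h import *
rows([.442,.228,.16],-5.3)
snap('wrist','w3');K=viewer.calibration('wrist')
for x in spotter.pinpoint('wrist','pocket0'): print('pk',x['conf'],x['centre'],atz(K,x['centre'],.055))
for r in spotter.cut_out('wrist','filed0')+spotter.cut_out('wrist','spare0'): print(r['conf'],r['extent'],rect('wrist',r['pixels'],.18))
E
```

```text
from [0.426  0.2254 0.1539] yaw -5.28 row [ 0.0156 -0.004  -0.0062] roll 0.02 F [-0.6068 -0.3426 -0.3891]
pk 0.84 [521.1, 154.8] [0.4505 0.0761 0.055 ]
pk 0.83 [422.7, 155.8] [0.4568 0.15   0.055 ]
pk 0.64 [225.9, 158.0] [0.4691 0.2981 0.055 ]
0.71 [56.2, 1.3, 163.7, 176.3] (array([0.5173, 0.2909]), np.float64(-4.297907995704867), array([0.0584, 0.0248]))
0.45 [12.2, 1.5, 630.6, 164.0] (array([0.5124, 0.2053]), np.float64(84.9018847186232), array([0.196 , 0.0526]))
0.81 [255.5, 0.3, 403.9, 340.2] (array([0.4825, 0.219 ]), np.float64(-5.781415142266465), array([0.1323, 0.0482]))
```

View pics/w3.png

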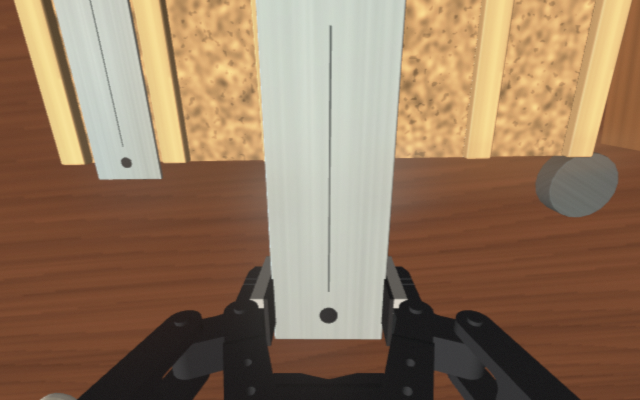

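>>> jog_arm(rows=[[[0.01,-0.001,0.02,-0.4],[0.02,-0.002,0.05,-0.4],[0.02,-0.002,0.075,-0.4],[0.02,-0.002,0.095,-0.4],[0.02,-0.002,0.108,-0.4],[0.02,-0.002,0.115,-0.4],[0.02,-0.002,0.119,-0.4],[0.02,-0.002,0.119,-0.4]]])

```text
t: 12.65
eef_pos: [0.447, 0.2262, 0.0361]
tool_rot: [0.999, -0.043, 0.0, -0.0]
wrist_force: [-0.3, 0.7, -1.1]
gripper_width: 0.536
finger_force: 61.5
```

```bash
python3 - <<'E'
from h import *
rows([.4461,.2255,.032],-4.9)
snap('wrist','w4')
E
```

```text
from [0.447  0.2262 0.0361] yaw -4.89 row [-0.0008  0.0007  0.0041] roll 0.01 F [-0.2603  0.6843 -1.0896]
```

View pics/w4.png

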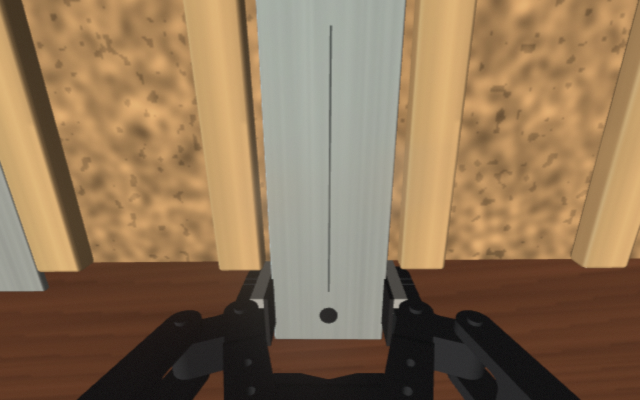

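>>> jog_arm(rows=[[[0,0,0.002,0],[0,0,0.004,0],[0,0,0.0045,0],[0,0,0.0045,0]]])

```text
t: 13.1
eef_pos: [0.4471, 0.2263, 0.0319]
tool_rot: [0.999, -0.043, 0.0, -0.0]
wrist_force: [-0.9, -0.0, 1.1]
gripper_width: 0.54
finger_force: 61.7
```

>>> jog_arm(rows=[[[0,0,0,0],[0,0,0,0],[0,0,0,0],[0,0,0,0],[0,0,0,0]]], jaw=0.72)

```text
t: 13.6
eef_pos: [0.4466, 0.2261, 0.0312]
tool_rot: [0.999, -0.043, -0.0, 0.0]
wrist_force: [-0.4, -0.1, -0.8]
gripper_width: 0.723
finger_force: 0.0
```

>>> jog_arm(rows=[[[-0.005,0,0,0],[-0.02,0,0,0],[-0.04,0,0,0],[-0.06,0,0,0],[-0.06,0,-0.01,0],[-0.06,0,-0.01,0]]])

```text
t: 14.2
eef_pos: [0.3881, 0.2318, 0.043]
tool_rot: [0.999, -0.042, 0.002, -0.001]
wrist_force: [0.6, -0.2, -0.8]
gripper_width: 0.718
finger_force: 0.0
```

>>> jog_arm(rows=[[[0,0,0,0],[0,0,0,0],[0,0,0,0],[0,0,0,0],[0,0,0,0],[0,0,0,0],[0,0,0,0]]], jaw=0)

```text
t: 14.9
eef_pos: [0.3869, 0.2312, 0.0412]
tool_rot: [0.999, -0.043, -0.0, 0.0]
wrist_force: [-0.1, -0.0, -0.9]
gripper_width: -0.005
finger_force: 0.0
```

```bash
python3 - <<'E'
from h import *
rows([.463-.023*.9964,.2241+.023*.085,.042],-4.9)
snap('wrist','w5'); plates('wrist',.058)
E
```

```text
from [0.3869 0.2312 0.0412] yaw -4.89 row [ 0.0535  0.0006 -0.0008] roll 0.01 F [-0.0801 -0.047  -0.8697]
plate wrist 0.78 [0.4662 0.2238] -5.56 [0.074 0.049] [259.   0. 399. 206.]
```

View pics/w5.png

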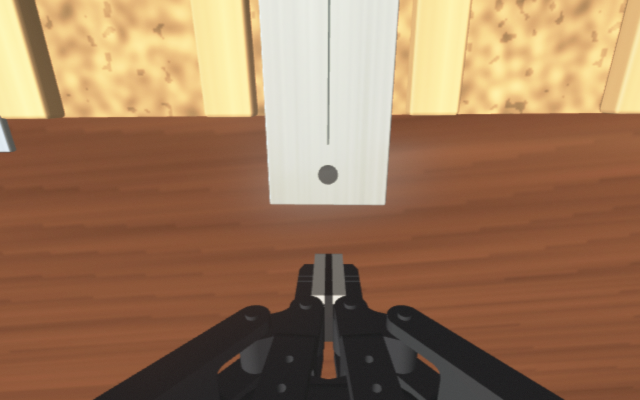

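>>> jog_arm(rows=[[[0.008,0,0,0],[0.016,0,0,0],[0.022,0,0,0],[0.028,0,0,0],[0.034,0,0,0],[0.04,0,0,0],[0.046,0,0,0],[0.048,0,0,0]]])

```text
t: 15.8
eef_pos: [0.4354, 0.2271, 0.0414]
tool_rot: [0.999, -0.043, 0.0, -0.0]
wrist_force: [-0.7, -0.4, 1.3]
gripper_width: -0.001
finger_force: 0.3
```

>>> jog_arm(rows=[[[0.001,0,0,0],[0.002,0,0,0],[0.002,0,0,0]]])

```text
t: 16.1
eef_pos: [0.4367, 0.227, 0.0413]
tool_rot: [0.999, -0.043, 0.0, -0.0]
wrist_force: [-1.1, 0.1, -0.3]
gripper_width: -0.004
finger_force: 0.0
```

>>> jog_arm(rows=[[[0.001,0,0,0],[0.002,0,0,0],[0.002,0,0,0]]])

```text
t: 16.4
eef_pos: [0.4388, 0.2268, 0.0413]
tool_rot: [0.999, -0.043, 0.0, -0.0]
wrist_force: [-0.1, 0.2, 0.2]
gripper_width: 0.002
finger_force: 0.0
```

>>> jog_arm(rows=[[[0.001,0,0,0],[0.002,0,0,0],[0.002,0,0,0]]])

```text
t: 16.7
eef_pos: [0.4398, 0.2267, 0.0411]
tool_rot: [0.999, -0.043, -0.001, 0.0]
wrist_force: [-5.5, 0.4, 3.9]
gripper_width: -0.001
finger_force: 2.6
```

>>> jog_arm(rows=[[[0.001,0,0,0],[0.002,0,0,0],[0.002,0,0,0]]])

```text
t: 17.0
eef_pos: [0.4399, 0.2266, 0.0407]
tool_rot: [0.999, -0.043, -0.004, 0.0]
wrist_force: [-11.3, 0.8, 7.1]
gripper_width: 0.003
finger_force: 5.7
```

```bash
python3 - <<'E'
from h import *
rows([.463,.2241,.042],-4.9)
for c in('scene',):
    snap(c)
    for n in('filed0','spare0'):
        for r in spotter.cut_out(c,n): print(c,n,r['conf'],r['extent'],rect(c,r['pixels'],.058))
E
```

```text
from [0.4399 0.2266 0.0407] yaw -4.89 row [ 0.0232  0.0006 -0.0015] roll 0.01 F [-11.3079   0.8025   7.0799]
scene filed0 0.58 [374.5, 141.6, 417.9, 160.7] (array([0.529 , 0.3759]), np.float64(-5.435715721785471), array([0.1447, 0.0493]))
scene filed0 0.24 [180.5, 200.6, 384.0, 380.4] (array([ 0.6019, -0.2491]), np.float64(-82.34600401080658), array([0.4388, 0.3038]))
scene spare0 0.93 [244.3, 249.7, 316.9, 290.2] (array([ 0.5629, -0.2368]), np.float64(4.195985154243063), array([0.1511, 0.0505]))
scene spare0 0.89 [348.1, 163.1, 396.5, 177.7] (array([0.5216, 0.224 ]), np.float64(-3.8112688878974463), array([0.1405, 0.0517]))
scene spare0 0.87 [214.4, 267.7, 291.9, 311.3] (array([ 0.5528, -0.3055]), np.float64(5.739335672056099), array([0.1557, 0.0552]))
scene spare0 0.85 [197.0, 212.4, 220.5, 253.4] (array([ 0.3547, -0.235 ]), np.float64(-46.45750193890116), array([0.1399, 0.0444]))
```

>>> jog_arm(rows=[[[-0.01,0,0,0],[-0.03,0,0,0],[-0.03,0,-0.04,0],[-0.03,0,-0.09,0],[-0.03,0,-0.14,0],[-0.03,0,-0.18,0],[-0.03,0,-0.2,0],[-0.03,0,-0.2,0]]])

```text
t: 17.95
eef_pos: [0.4151, 0.2298, 0.246]
tool_rot: [0.999, -0.043, 0.005, -0.002]
wrist_force: [0.5, 0.7, 0.4]
gripper_width: -0.001
finger_force: 0.0
```

>>> jog_arm(rows=[[[0.015,0.035,0,-1],[0.03,0.08,0,-2],[0.05,0.125,0,-3],[0.07,0.17,0,-4],[0.09,0.215,0,-5],[0.11,0.26,0,-6],[0.125,0.3,0,-7],[0.14,0.34,0,-8]]])

```text
t: 18.75
eef_pos: [0.5228, -0.1236, 0.2389]
tool_rot: [1.0, 0.027, -0.001, -0.0]
wrist_force: [-0.2, -0.3, -0.1]
gripper_width: -0.002
finger_force: 0.0
```

```bash
python3 -c "
from h import *
rows([.561,-.240,.075],3)
snap('scene');plates('scene')"
```

```text
from [ 0.5228 -0.1236  0.2389] yaw 3.11 row [0.0321 0.1184 0.1637] roll 0.11 F [-0.2351 -0.2938 -0.0985]
plate scene 0.91 [0.5273 0.2173] -5.0 [0.14  0.045] [347. 160. 397. 178.]
plate scene 0.86 [ 0.3616 -0.2403] -46.33 [0.134 0.043] [200. 214. 221. 251.]
plate scene 0.67 [ 0.5654 -0.241 ] 4.1 [0.151 0.052] [243. 251. 315. 291.]
plate scene 0.63 [ 0.557  -0.3088] 6.24 [0.151 0.049] [212. 268. 291. 310.]
```

>>> jog_arm(rows=[[[0.016,0.045,0.01,0],[0.032,0.09,0.05,0],[0.032,0.118,0.09,0],[0.032,0.118,0.13,0],[0.032,0.118,0.155,0],[0.032,0.118,0.168,0],[0.032,0.118,0.172,0],[0.032,0.118,0.172,0]]])

```text
t: 19.65
eef_pos: [0.562, -0.2372, 0.0696]
tool_rot: [1.0, 0.028, 0.0, 0.0]
wrist_force: [-0.0, -1.0, 0.1]
gripper_width: 0.003
finger_force: 0.0
```

>>> jog_arm(rows=[[[0,0,0.001,0],[0,0,0.002,0],[0,0,0.002,0],[0,0,0.002,0]]])

```text
t: 20.05
eef_pos: [0.5621, -0.2379, 0.0681]
tool_rot: [1.0, 0.027, 0.001, 0.0]
wrist_force: [-0.5, 0.2, 0.1]
gripper_width: -0.002
finger_force: 0.0
```

>>> jog_arm(rows=[[[0,0,0.002,0],[0,0,0.003,0],[0,0,0.004,0],[0,0,0.004,0],[0,0,0.004,0]]])

```text
t: 20.55
eef_pos: [0.5617, -0.2377, 0.0632]
tool_rot: [1.0, 0.027, -0.0, -0.0]
wrist_force: [0.8, -0.1, 0.9]
gripper_width: -0.002
finger_force: 0.0
```

>>> jog_arm(rows=[[[0,0,0.001,0],[0,0,0.001,0],[0,0,0.001,0]]])

```text
t: 20.85
eef_pos: [0.5619, -0.2379, 0.0631]
tool_rot: [1.0, 0.027, 0.0, 0.0]
wrist_force: [-1.5, 1.3, 5.2]
gripper_width: -0.002
finger_force: 2.7
```

>>> jog_arm(rows=[[[-0.006,0,0.0004,0],[-0.016,0,0.0004,0],[-0.026,0,0.0004,0],[-0.036,0,0.0004,0],[-0.046,0,0.0004,0],[-0.056,0,0.0004,0],[-0.066,0,0.0004,0],[-0.076,0,0.0004,0]]])

```text
t: 21.65
eef_pos: [0.4861, -0.2424, 0.063]
tool_rot: [1.0, 0.027, 0.001, 0.001]
wrist_force: [2.9, 0.4, 6.0]
gripper_width: 0.003
finger_force: 2.9
```

>>> jog_arm(rows=[[[0,0,0,0],[0,0,-0.02,0],[0,0,-0.06,0],[0,0,-0.11,0],[-0.04,0,-0.16,0],[-0.06,0,-0.21,0],[-0.06,0,-0.21,0],[-0.06,0,-0.21,0]]])

```text
t: 22.45
eef_pos: [0.4256, -0.246, 0.2748]
tool_rot: [1.0, 0.027, 0.002, 0.002]
wrist_force: [-0.2, -0.3, -0.2]
gripper_width: -0.002
finger_force: 0.0
```

```bash
python3 look.py w6
```

```text
from [ 0.4256 -0.246   0.2748] yaw 3.04 row [-0.413  -0.2694  0.2721] roll 3.04 F [-0.1877 -0.3279 -0.1576]
plate wrist 0.93 [ 0.3252 -0.1981] -46.66 [0.127 0.042] [238. 211. 332. 292.]
plate wrist 0.91 [ 0.5388 -0.3087] 7.37 [0.119 0.049] [377.   3. 425. 127.]
plate wrist 0.79 [ 0.4918 -0.2442] 4.66 [0.147 0.047] [303.  36. 353. 179.]
edge [(0.95, [299.2, 150.0], array([ 0.4461, -0.2122,  0.06  ]))]
plate scene 0.93 [ 0.4914 -0.245 ] 5.22 [0.152 0.05 ] [215. 236. 286. 275.]
plate scene 0.87 [ 0.5567 -0.3095] 6.52 [0.153 0.05 ] [213. 268. 292. 313.]
plate scene 0.75 [ 0.3595 -0.2377] -47.86 [0.139 0.046] [198. 209. 221. 253.]
plate scene 0.64 [0.5252 0.2172] -5.47 [0.143 0.044] [348. 159. 398. 178.]
```

View pics/w6.png

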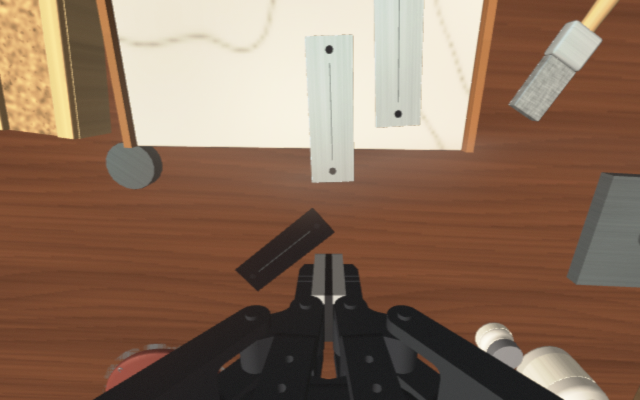

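>>> jog_arm(rows=[[[0.006,0.004,0.04,-1.9],[0.006,0.004,0.09,-1.9],[0.006,0.004,0.13,-1.9],[0.006,0.004,0.17,-1.9],[0.006,0.004,0.2,-1.9],[0.006,0.004,0.225,-1.9],[0.006,0.004,0.238,-1.9],[0.006,0.004,0.238,-1.9]]], jaw=1)

```text
t: 23.5
eef_pos: [0.4302, -0.247, 0.0307]
tool_rot: [0.999, 0.044, -0.003, -0.002]
wrist_force: [0.4, 0.6, 0.2]
gripper_width: 1.001
finger_force: 0.0
```

>>> jog_arm(rows=[[[0,0,0,0],[0,0,0,0],[0,0,0,0],[0,0,0,0],[0,0,0,0],[0,0,0,0],[0,0,0,0],[0,0,0,0]]], jaw=0)

```text
t: 24.3
eef_pos: [0.4332, -0.2497, 0.0356]
tool_rot: [0.999, 0.044, 0.001, 0.001]
wrist_force: [-1.1, 1.4, 6.3]
gripper_width: 0.537
finger_force: 60.6
```

>>> jog_arm(rows=[[[0,0,-0.006,0],[0,0,-0.02,0],[0,0,-0.04,0],[0,0,-0.07,0],[0,0,-0.1,0],[0,0,-0.12,0],[0,0,-0.12,0]]])

```text
t: 25.0
eef_pos: [0.434, -0.2502, 0.1585]
tool_rot: [0.999, 0.044, 0.003, 0.003]
wrist_force: [0.1, -0.3, 0.2]
gripper_width: 0.538
finger_force: 61.4
```

>>> jog_arm(rows=[[[0,-0.03,0,1],[0.003,-0.07,0,2],[0.007,-0.115,0,3],[0.01,-0.16,0,4],[0.015,-0.205,0,5],[0.02,-0.25,0,6],[0.025,-0.295,0,8],[0.03,-0.34,0,9.9]]])

```text
t: 25.8
eef_pos: [0.431, 0.0943, 0.1527]
tool_rot: [0.999, -0.043, -0.001, 0.0]
wrist_force: [0.5, 0.9, 0.2]
gripper_width: 0.542
finger_force: 61.5
```

```bash
python3 -c "
from h import *
rows([.4399,.1514,.036],-4.85)"
```

```text
from [0.431  0.0943 0.1527] yaw -4.97 row [ 0.004  -0.0577  0.1166] roll -0.12 F [0.5054 0.8547 0.2405]
```

>>> jog_arm(rows=[[[0.004,-0.035,0.01,0],[0.004,-0.05,0.04,0],[0.004,-0.056,0.06,0],[0.004,-0.056,0.08,0],[0.004,-0.056,0.08,0],[0.004,-0.056,0.08,0]]])

```text
t: 26.4
eef_pos: [0.4401, 0.1478, 0.0731]
tool_rot: [0.999, -0.043, -0.001, 0.0]
wrist_force: [0.0, -0.3, 0.6]
gripper_width: 0.538
finger_force: 61.5
```

```bash
python3 - <<'E'
from h import *
rows([.4399,.1514,.036],-4.85)
snap('wrist');K=viewer.calibration('wrist')
for x in spotter.pinpoint('wrist','pocket0'): print('pk',x['conf'],x['centre'],atz(K,x['centre'],.055))
E
```

```text
from [0.4401 0.1478 0.0731] yaw -4.89 row [-0.0005 -0.0036  0.0371] roll -0.04 F [ 0.0196 -0.3219  0.6217]
pk 0.8 [460.3, 226.5] [0.4487 0.0744 0.055 ]
pk 0.56 [45.5, 227.0] [0.4681 0.2995 0.055 ]
```

>>> jog_arm(rows=[[[-0.001,-0.003,0.005,0],[-0.001,-0.003,0.015,0],[-0.001,-0.003,0.024,0],[-0.001,-0.003,0.031,0],[-0.001,-0.003,0.036,0],[-0.001,-0.003,0.036,0]]])

```text
t: 27.1
eef_pos: [0.4394, 0.1509, 0.0367]
tool_rot: [0.999, -0.043, -0.001, 0.0]
wrist_force: [0.1, -0.3, -1.1]
gripper_width: 0.539
finger_force: 61.5
```

>>> jog_arm(rows=[[[0,0,0.002,0],[0,0,0.004,0],[0,0,0.0045,0],[0,0,0.0045,0]]])

```text
t: 27.5
eef_pos: [0.4404, 0.1511, 0.0335]
tool_rot: [0.999, -0.043, 0.0, -0.0]
wrist_force: [0.7, 0.1, -0.8]
gripper_width: 0.539
finger_force: 61.5
```

>>> jog_arm(rows=[[[0,0,0.001,0],[0,0,0.0015,0],[0,0,0.0015,0]]])

```text
t: 27.8
eef_pos: [0.4404, 0.1511, 0.032]
tool_rot: [0.999, -0.043, 0.0, -0.0]
wrist_force: [-0.6, 0.4, -1.1]
gripper_width: 0.543
finger_force: 61.5
```

>>> jog_arm(rows=[[[0,0,0,0],[0,0,0,0],[0,0,0,0],[0,0,0,0],[0,0,0,0]]], jaw=0.7)

```text
t: 28.3
eef_pos: [0.4403, 0.1511, 0.032]
tool_rot: [0.999, -0.043, 0.0, -0.0]
wrist_force: [0.5, -0.4, -1.4]
gripper_width: 0.694
finger_force: 0.0
```

>>> jog_arm(rows=[[[-0.005,0,0,0],[-0.02,0,0,0],[-0.04,0,0,0],[-0.06,0,0,0],[-0.06,0,-0.01,0],[-0.06,0,-0.01,0]]])

```text
t: 28.9
eef_pos: [0.3819, 0.1565, 0.0437]
tool_rot: [0.999, -0.042, 0.002, -0.0]
wrist_force: [0.8, 0.5, 0.6]
gripper_width: 0.705
finger_force: 0.0
```

>>> jog_arm(rows=[[[0,0,0,0],[0,0,0,0],[0,0,0,0],[0,0,0,0],[0,0,0,0],[0,0,0,0],[0,0,0,0]]], jaw=0)

```text
t: 29.6
eef_pos: [0.3805, 0.1562, 0.0418]
tool_rot: [0.999, -0.043, -0.0, 0.0]
wrist_force: [-0.3, 0.6, -0.2]
gripper_width: -0.004
finger_force: 0.0
```

```bash
python3 - <<'E'
from h import *
rows([.456-.023*.9964,.1495+.023*.085,.041],-4.9)
snap('wrist','w7'); plates('wrist',.058);K=viewer.calibration('wrist')
for x in spotter.pinpoint('wrist','pocket0'): print('pk',x['conf'],x['centre'],atz(K,x['centre'],.055))
E
```

```text
from [0.3805 0.1562 0.0418] yaw -4.89 row [0.0528 0.0002 0.0008] roll 0.01 F [-0.2528  0.5627 -0.165 ]
plate wrist 0.93 [0.4763 0.2224] -3.75 [0.051 0.05 ] [ 39.   3. 199. 146.]
plate wrist 0.56 [0.4602 0.1483] -6.25 [0.074 0.048] [260.   2. 402. 202.]
pk 0.75 [520.2, 109.5] [0.4505 0.0752 0.055 ]
```

View pics/w7.png

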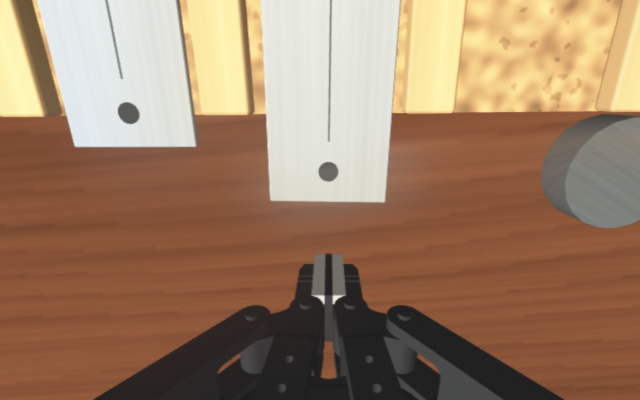

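>>> jog_arm(rows=[[[0.008,0,0,0],[0.016,0,0,0],[0.022,0,0,0],[0.028,0,0,0],[0.034,0,0,0],[0.04,0,0,0],[0.046,0,0,0],[0.05,0,0,0]]])

```text
t: 30.55
eef_pos: [0.4309, 0.1519, 0.0419]
tool_rot: [0.999, -0.043, 0.0, 0.0]
wrist_force: [-0.2, -0.0, 0.9]
gripper_width: -0.004
finger_force: 0.3
```

>>> jog_arm(rows=[[[0.001,0,0,0],[0.002,0,0,0],[0.002,0,0,0]]])

```text
t: 30.85
eef_pos: [0.4324, 0.1517, 0.0419]
tool_rot: [0.999, -0.043, 0.0, -0.0]
wrist_force: [-0.9, 0.4, -0.3]
gripper_width: 0.003
finger_force: 0.0
```

>>> jog_arm(rows=[[[0.001,0,0,0],[0.0015,0,0,0],[0.0015,0,0,0]]])

```text
t: 31.15
eef_pos: [0.4338, 0.1516, 0.0419]
tool_rot: [0.999, -0.043, 0.0, -0.0]
wrist_force: [0.9, -0.4, -0.6]
gripper_width: -0.001
finger_force: 0.1
```

>>> jog_arm(rows=[[[0.001,0,0,0],[0.001,0,0,0],[0.001,0,0,0]]])

```text
t: 31.45
eef_pos: [0.434, 0.1516, 0.0417]
tool_rot: [0.999, -0.043, -0.001, 0.0]
wrist_force: [-5.6, 0.1, 3.6]
gripper_width: -0.001
finger_force: 2.7
```

>>> jog_arm(rows=[[[0.001,0,0,0],[0.001,0,0,0],[0.001,0,0,0]]])

```text
t: 31.75
eef_pos: [0.4341, 0.1516, 0.0415]
tool_rot: [0.999, -0.043, -0.002, 0.0]
wrist_force: [-8.1, 1.2, 5.5]
gripper_width: 0.004
finger_force: 4.1
```

>>> jog_arm(rows=[[[-0.01,0,0,0],[-0.03,0,0,0],[-0.03,0,-0.04,0],[-0.03,0,-0.09,0],[-0.03,0,-0.14,0],[-0.03,0,-0.18,0],[-0.03,0,-0.2,0],[-0.03,0,-0.2,0]]])

```text
t: 32.55
eef_pos: [0.4081, 0.1544, 0.2465]
tool_rot: [0.999, -0.043, 0.005, -0.001]
wrist_force: [-0.3, 0.1, 0.1]
gripper_width: -0.001
finger_force: 0.0
```

>>> jog_arm(rows=[[[0.015,0.035,0,-1],[0.03,0.08,0,-2],[0.05,0.125,0,-3],[0.07,0.17,0,-4],[0.09,0.215,0,-5],[0.11,0.26,0,-6],[0.125,0.3,0,-7],[0.14,0.34,0,-8]]])

```text
t: 33.35
eef_pos: [0.5159, -0.1984, 0.2394]
tool_rot: [1.0, 0.027, -0.001, -0.0]
wrist_force: [0.2, 0.8, -0.6]
gripper_width: -0.001
finger_force: 0.0
```

```bash
python3 -c "
from h import *
rows([.555,-.309,.066],3)
snap('scene');plates('scene');snap('top');plates('top')"
```

```text
from [ 0.5159 -0.1984  0.2394] yaw 3.11 row [0.0333 0.1127 0.1732] roll 0.11 F [ 0.2076  0.7732 -0.6099]
plate scene 0.78 [0.5203 0.1427] -4.34 [0.142 0.046] [331. 171. 381. 193.]
plate scene 0.76 [ 0.5551 -0.3095] 5.85 [0.154 0.052] [212. 266. 291. 314.]
plate scene 0.58 [ 0.3593 -0.2385] -46.3 [0.139 0.046] [198. 212. 221. 255.]
plate scene 0.55 [0.5253 0.218 ] -7.47 [0.144 0.048] [349. 161. 400. 180.]
plate top 0.93 [0.5151 0.146 ] -5.18 [0.152 0.053] [254. 159. 279. 215.]
plate top 0.83 [0.5224 0.2203] -3.72 [0.148 0.049] [229. 160. 254. 214.]
plate top 0.51 [ 0.5272 -0.3053] -22.96 [0.078 0.036] [430. 170. 446. 196.]
```

>>> jog_arm(rows=[[[0.016,0.045,0.01,0],[0.033,0.09,0.05,0],[0.033,0.112,0.09,0],[0.033,0.112,0.13,0],[0.033,0.112,0.155,0],[0.033,0.112,0.17,0],[0.033,0.112,0.174,0],[0.033,0.112,0.174,0]]])

```text
t: 34.35
eef_pos: [0.5559, -0.306, 0.0685]
tool_rot: [1.0, 0.028, 0.0, 0.0]
wrist_force: [0.1, -0.5, -0.3]
gripper_width: -0.005
finger_force: 0.0
```

>>> jog_arm(rows=[[[0,0,0.001,0],[0,0,0.002,0],[0,0,0.002,0],[0,0,0.002,0]]])

```text
t: 34.75
eef_pos: [0.5559, -0.307, 0.0667]
tool_rot: [1.0, 0.027, 0.001, 0.0]
wrist_force: [0.4, -0.3, -0.1]
gripper_width: -0.003
finger_force: 0.0
```

>>> jog_arm(rows=[[[0,0,0.0015,0],[0,0,0.0015,0],[0,0,0.0015,0]]])

```text
t: 35.05
eef_pos: [0.5554, -0.3067, 0.0642]
tool_rot: [1.0, 0.027, -0.0, -0.0]
wrist_force: [0.8, 0.4, -0.8]
gripper_width: 0.001
finger_force: 0.0
```

>>> jog_arm(rows=[[[0,0,0.001,0],[0,0,0.0015,0],[0,0,0.0015,0],[0,0,0.0015,0]]])

```text
t: 35.45
eef_pos: [0.5556, -0.3068, 0.0631]
tool_rot: [1.0, 0.027, 0.0, 0.0]
wrist_force: [0.1, -0.2, 2.1]
gripper_width: -0.0
finger_force: 0.8
```

>>> jog_arm(rows=[[[0,0,0.0005,0],[0,0,0.0005,0],[0,0,0.0005,0]]])

```text
t: 35.75
eef_pos: [0.5556, -0.3068, 0.0631]
tool_rot: [1.0, 0.027, 0.0, 0.0]
wrist_force: [-2.3, 0.7, 5.1]
gripper_width: -0.003
finger_force: 2.6
```

>>> jog_arm(rows=[[[-0.006,0,0.0004,0],[-0.015,0,0.0004,0],[-0.025,0,0.0004,0],[-0.035,0,0.0004,0],[-0.045,0,0.0004,0],[-0.054,0,0.0004,0],[-0.063,0,0.0004,0],[-0.072,0,0.0004,0]]])

```text
t: 36.55
eef_pos: [0.4837, -0.3113, 0.0631]
tool_rot: [1.0, 0.027, 0.001, 0.001]
wrist_force: [2.3, 0.4, 5.9]
gripper_width: -0.004
finger_force: 2.8
```

>>> jog_arm(rows=[[[0,0,0,0],[0,0,-0.02,0],[0,0,-0.06,0],[0,0,-0.11,0],[-0.04,0,-0.16,0],[-0.06,0,-0.21,0],[-0.06,0,-0.21,0],[-0.06,0,-0.21,0]]])

```text
t: 37.35
eef_pos: [0.4234, -0.3149, 0.2746]
tool_rot: [1.0, 0.026, 0.002, 0.002]
wrist_force: [-0.3, 0.3, -0.9]
gripper_width: 0.002
finger_force: 0.0
```

```bash
python3 look.py w8
```

```text
from [ 0.4234 -0.3149  0.2746] yaw 3.03 row [-0.407  -0.3379  0.2719] roll 3.03 F [-0.3425  0.3383 -0.8545]
plate wrist 0.98 [ 0.3243 -0.2075] -47.16 [0.128 0.042] [188. 206. 285. 287.]
plate wrist 0.74 [ 0.486  -0.3123] 6.61 [0.149 0.049] [305.  39. 356. 185.]
edge [(0.85, [235.1, 143.4], array([ 0.4474, -0.2109,  0.06  ]))]
plate scene 0.8 [ 0.4837 -0.3138] 6.92 [0.153 0.051] [184. 255. 258. 296.]
plate scene 0.74 [0.5244 0.2178] -4.6 [0.143 0.046] [347. 164. 398. 179.]
plate scene 0.69 [0.5181 0.1427] -6.1 [0.143 0.047] [331. 171. 381. 194.]
plate scene 0.61 [ 0.3612 -0.2394] -47.81 [0.146 0.047] [196. 211. 222. 251.]
```

View pics/w8.png

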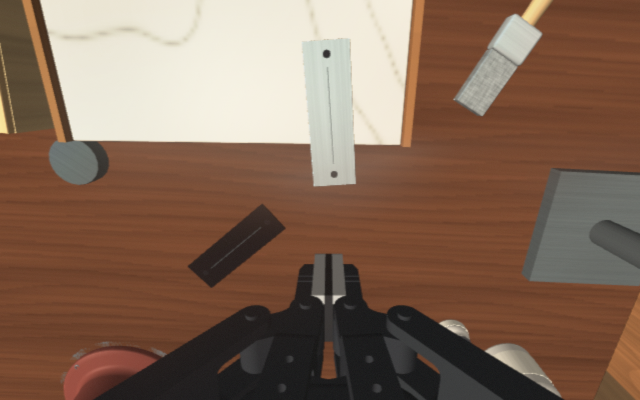

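>>> jog_arm(rows=[[[0.007,0.005,0.04,-3.7],[0.007,0.005,0.09,-3.7],[0.007,0.005,0.13,-3.7],[0.007,0.005,0.17,-3.7],[0.007,0.005,0.2,-3.7],[0.007,0.005,0.225,-3.7],[0.007,0.005,0.238,-3.7],[0.007,0.005,0.238,-3.7]]], jaw=1)

```text
t: 38.4
eef_pos: [0.4292, -0.3165, 0.0305]
tool_rot: [0.998, 0.06, -0.002, -0.003]
wrist_force: [0.5, -0.2, -0.3]
gripper_width: 1.002
finger_force: 0.0
```

>>> jog_arm(rows=[[[0,0,0,0],[0,0,0,0],[0,0,0,0],[0,0,0,0],[0,0,0,0],[0,0,0,0],[0,0,0,0],[0,0,0,0]]], jaw=0)

```text
t: 39.2
eef_pos: [0.432, -0.3195, 0.0356]
tool_rot: [0.998, 0.059, 0.001, 0.001]
wrist_force: [-0.1, 0.2, 6.2]
gripper_width: 0.537
finger_force: 60.8
```

>>> jog_arm(rows=[[[0,0,-0.006,0],[0,0,-0.02,0],[0,0,-0.04,0],[0,0,-0.07,0],[0,0,-0.1,0],[0,0,-0.12,0],[0,0,-0.12,0]]])

```text
t: 39.9
eef_pos: [0.4326, -0.3201, 0.1585]
tool_rot: [0.998, 0.059, 0.002, 0.003]
wrist_force: [-0.6, -0.3, -0.9]
gripper_width: 0.54
finger_force: 61.4
```

```bash
python3 -c "
from h import *
rows([.4328,.0764,.036],-4.85)"
```

```text
from [ 0.4326 -0.3201  0.1585] yaw 6.82 row [ 0.0467 -0.3943  0.1204] roll 11.67 F [-0.616  -0.2702 -0.876 ]
```

>>> jog_arm(rows=[[[0,-0.03,0,1],[0.003,-0.07,0,2],[0.007,-0.115,0,3],[0.012,-0.16,0,5],[0.018,-0.205,0,7],[0.024,-0.25,0,9],[0.03,-0.295,0,11],[0.036,-0.335,0,11.7]]])

```text
t: 40.7
eef_pos: [0.4256, 0.0205, 0.1526]
tool_rot: [0.999, -0.043, -0.001, -0.0]
wrist_force: [1.0, -0.4, -1.2]
gripper_width: 0.538
finger_force: 61.5
```

>>> jog_arm(rows=[[[0.006,-0.03,0.01,0],[0.006,-0.045,0.04,0],[0.006,-0.055,0.06,0],[0.006,-0.057,0.08,0],[0.006,-0.057,0.08,0],[0.006,-0.057,0.08,0]]])

```text
t: 41.3
eef_pos: [0.4368, 0.0746, 0.0731]
tool_rot: [0.999, -0.043, -0.001, 0.0]
wrist_force: [0.5, -0.4, -0.4]
gripper_width: 0.541
finger_force: 61.5
```

```bash
python3 - <<'E'
from h import *
rows([.4328,.0764,.036],-4.85)
snap('wrist');K=viewer.calibration('wrist')
for x in spotter.pinpoint('wrist','pocket0'): print('pk',x['conf'],x['centre'],atz(K,x['centre'],.055))
E
```

```text
from [0.4368 0.0746 0.0731] yaw -4.88 row [-0.0041 -0.0014  0.0372] roll -0.03 F [ 0.5044 -0.42   -0.3795]
```

>>> jog_arm(rows=[[[-0.004,-0.001,0.002,0],[-0.005,-0.001,0.012,0],[-0.005,-0.001,0.022,0],[-0.005,-0.001,0.03,0],[-0.005,-0.001,0.036,0],[-0.005,-0.001,0.036,0]]])

```text
t: 42.0
eef_pos: [0.4319, 0.0761, 0.0366]
tool_rot: [0.999, -0.043, -0.001, -0.0]
wrist_force: [-0.2, 0.3, -0.7]
gripper_width: 0.535
finger_force: 61.5
```

>>> jog_arm(rows=[[[0,0,0.002,0],[0,0,0.004,0],[0,0,0.006,0],[0,0,0.006,0]]])

```text
t: 42.4
eef_pos: [0.4329, 0.0761, 0.032]
tool_rot: [0.999, -0.043, 0.0, -0.0]
wrist_force: [0.0, -0.6, -1.5]
gripper_width: 0.54
finger_force: 61.5
```

```bash
python3 - <<'E'
from h import *
rows([.4328,.0764,.031],-4.85)
snap('wrist','w9')
E
```

```text
from [0.4329 0.0761 0.032 ] yaw -4.88 row [-0.0002 -0.0003  0.001 ] roll -0.03 F [ 0.0219 -0.5719 -1.45  ]
```

View pics/w9.png

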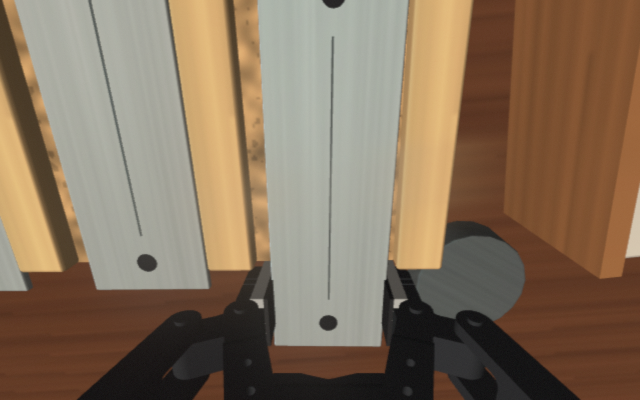

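Plate C sits between the rails of pocket 0 (plate columns 272–382, rails at about 257 and 397), so I'll release it and push it home.

>>> jog_arm(rows=[[[0,0,0,0],[0,0,0,0],[0,0,0,0],[0,0,0,0],[0,0,0,0]]], jaw=0.7)

```text
t: 42.95
eef_pos: [0.433, 0.0761, 0.0321]
tool_rot: [0.999, -0.043, 0.0, -0.0]
wrist_force: [1.0, 0.3, 0.2]
gripper_width: 0.698
finger_force: 0.0
```

>>> jog_arm(rows=[[[-0.005,0,0,0],[-0.02,0,0,0],[-0.04,0,0,0],[-0.06,0,0,0],[-0.06,0,-0.01,0],[-0.06,0,-0.01,0]]])

```text
t: 43.55
eef_pos: [0.3746, 0.0813, 0.0438]
tool_rot: [0.999, -0.043, 0.002, -0.0]
wrist_force: [1.1, -0.2, 0.7]
gripper_width: 0.703
finger_force: 0.0
```

>>> jog_arm(rows=[[[0,0,0,0],[0,0,0,0],[0,0,0,0],[0,0,0,0],[0,0,0,0],[0,0,0,0],[0,0,0,0]]], jaw=0)

```text
t: 44.25
eef_pos: [0.3731, 0.0812, 0.042]
tool_rot: [0.999, -0.043, -0.0, -0.0]
wrist_force: [0.6, 0.3, -0.2]
gripper_width: 0.001
finger_force: 0.0
```

```bash
python3 - <<'E'
from h import *
rows([.4500-.023*.9964,.0750+.023*.085,.041],-4.9)
snap('wrist'); plates('wrist',.058)
E
```

```text
from [0.3731 0.0812 0.042 ] yaw -4.89 row [ 0.0542 -0.0004  0.001 ] roll 0.01 F [ 0.5595  0.276  -0.1519]
plate wrist 0.77 [0.4695 0.1462] 73.7 [0.056 0.056] [ 41.   1. 198. 140.]
plate wrist 0.76 [0.451  0.0736] -6.0 [0.078 0.048] [262.   4. 401. 212.]
plate wrist 0.68 [ 0.317  -0.0667] 22.28 [0.023 0.01 ] [619. 343. 640. 380.]
plate wrist 0.63 [0.4517 0.1998] -16.25 [0.011 0.004] [  0. 114.  11. 146.]
```

>>> jog_arm(rows=[[[0.008,0,0,0],[0.016,0,0,0],[0.022,0,0,0],[0.028,0,0,0],[0.034,0,0,0],[0.04,0,0,0],[0.046,0,0,0],[0.051,0,0,0]]])

```text
t: 45.15
eef_pos: [0.4244, 0.0768, 0.042]
tool_rot: [0.999, -0.043, 0.0, -0.0]
wrist_force: [-0.8, 0.2, 0.6]
gripper_width: -0.005
finger_force: 0.3
```

>>> jog_arm(rows=[[[0.001,0,0,0],[0.002,0,0,0],[0.002,0,0,0]]])

```text
t: 45.45
eef_pos: [0.4259, 0.0767, 0.042]
tool_rot: [0.999, -0.043, 0.0, 0.0]
wrist_force: [-0.3, -0.1, -0.3]
gripper_width: -0.002
finger_force: 0.0
```

>>> jog_arm(rows=[[[0.001,0,0,0],[0.001,0,0,0],[0.001,0,0,0]]])

```text
t: 45.75
eef_pos: [0.4269, 0.0766, 0.042]
tool_rot: [0.999, -0.043, 0.0, -0.0]
wrist_force: [-0.4, -0.0, -0.2]
gripper_width: -0.004
finger_force: 0.1
```

>>> jog_arm(rows=[[[0.001,0,0,0],[0.0015,0,0,0],[0.0015,0,0,0]]])

```text
t: 46.05
eef_pos: [0.4281, 0.0765, 0.042]
tool_rot: [0.999, -0.043, -0.0, -0.0]
wrist_force: [-1.8, -0.1, 0.9]
gripper_width: 0.002
finger_force: 1.0
```

>>> jog_arm(rows=[[[0.001,0,0,0],[0.001,0,0,0],[0.001,0,0,0]]])

```text
t: 46.35
eef_pos: [0.4282, 0.0765, 0.0417]
tool_rot: [0.999, -0.043, -0.002, 0.0]
wrist_force: [-6.0, 0.7, 3.6]
gripper_width: 0.003
finger_force: 2.7
```

>>> jog_arm(rows=[[[-0.01,0,0,0],[-0.03,0,0,0],[-0.03,0,-0.04,0],[-0.04,-0.03,-0.08,0],[-0.05,-0.07,-0.12,0],[-0.05,-0.11,-0.16,0],[-0.05,-0.14,-0.19,0],[-0.05,-0.14,-0.2,0]]])

```text
t: 47.15
eef_pos: [0.3925, 0.2233, 0.2465]
tool_rot: [0.999, -0.041, 0.003, -0.002]
wrist_force: [1.4, -0.3, 0.4]
gripper_width: -0.001
finger_force: 0.0
```

```bash
python3 - <<'E'
from h import *
rows([.38,.2,.24],-4.9)
snap('wrist','w10');plates('wrist',.058);K=viewer.calibration('wrist')
for x in spotter.pinpoint('wrist','pocket0'): print('pk',x['conf'],x['centre'],atz(K,x['centre'],.055))
snap('top','top1');plates('top',.058)
E
```

```text
from [0.3925 0.2233 0.2465] yaw -4.65 row [-0.0106  0.0242  0.0064] roll 0.25 F [ 1.3926 -0.3284  0.4139]
plate wrist 0.72 [0.4925 0.0688] -4.86 [0.104 0.048] [453.   3. 514. 118.]
plate wrist 0.65 [0.5049 0.2177] -5.11 [0.105 0.048] [295.   1. 349. 122.]
plate wrist 0.63 [ 0.2905 -0.1017] -13.45 [0.068 0.051] [596. 211. 640. 269.]
plate wrist 0.6 [0.4984 0.1421] -4.49 [0.105 0.049] [375.   0. 432. 120.]
pk 0.89 [250.4, 108.3] [0.4676 0.292  0.055 ]
plate top 0.97 [ 0.2905 -0.1782] -46.56 [0.141 0.045] [369. 248. 414. 295.]
plate top 0.67 [0.5264 0.2206] -2.63 [0.15  0.052] [229. 159. 254. 214.]
plate top 0.58 [0.5183 0.1448] -4.73 [0.152 0.048] [255. 158. 282. 214.]
plate top 0.56 [0.512  0.0712] -5.05 [0.15  0.053] [283. 161. 306. 216.]
```

View pics/w10.png

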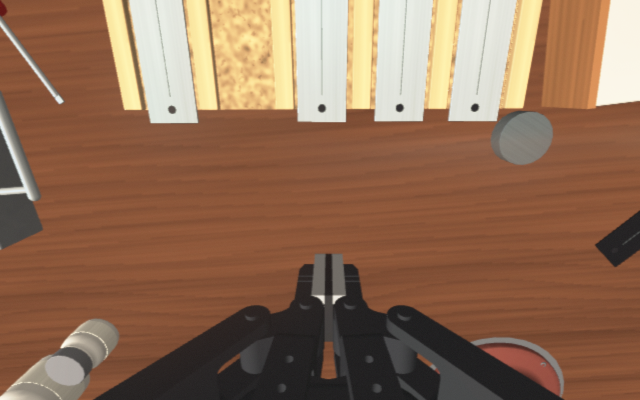

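View pics/top1.png

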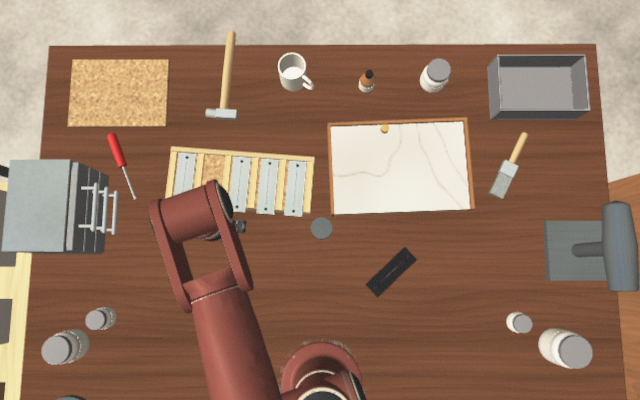

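All three plates stick out level with the filed one (front ends at row ~122 in the wrist picture). The stone is empty and the tins are in place.

```bash
python3 -c "
from h import *
print(order.finish_job())"
```

```text
the job is handed in; nothing more can be done
None
```

The job is handed in: all three spare plates are in pockets 0, 1 and 2, pushed against the back stop, and I left the filed plate, both tins and the black look-alike alone; the hand-in returned no verdict.

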